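Lever up the balance slab with a weighted pry bar

ROBOT

A 6-joint arm with a two-finger parallel gripper is mounted at the origin on the work surface. World frame = base frame: x ahead of the robot, y to its left, z up, the work surface at z = 0. Lengths are in m, angles in rad, forces in N, time in s.
With the tool pointing down it reaches from about 0.15 to 0.775 m from the base axis. Payload 6.1 kg.
Tool frame: the origin (TCP) lies midway between the tips of the shut fingers; the grasp point (between the pads) lies 19 mm behind it; z points along the fingers, y is the line along which they close (so a half turn about z gives the same grasp; the last joint's range is limited). The gripper opens to 85 mm and grips with 20 to 120 N. Pads are 22 mm wide; open, the fingers measure 114 mm over their backs; the gripper's body (76 mm by 85 mm) begins 54 mm behind the grasp point. The pads swing forward as they close: fully open they stand 13 mm farther back than shut.
Start: joints at [-1.296, 0.126, -0.04, 1.405, 0, 1.571], TCP at [0.142, -0.505, 0.203] pointing down, gripper open.
Joint ranges: [-2.72, 2.72], [-0.95, 1.95], [-1.27, 1.35], [-1.78, 2.02], [-1.46, 1.47], [-3.14, 3.14]. Speed limits (rad/s): [2.39, 2.39, 3.01, 3.14, 3.14, 3.14].

INTERFACE

Orientations are given as a rotation vector (axis times angle).
In Python, from workcell import telemetry, eyes, order gives the robot as it stands.
- The arm moves only by the tool step_arm, never from a script. Its argument "increments" is a list of rows, each a list of 3 entries, a list of its own where there are three numbers: the shift along the tool's x, y, z in m, then the turn, a rotation vector about the tool's x, y, z in degrees, then the opening, from 0 (shut) to 1 (fully open). A call has exactly 5 rows; each row shifts and turns the commanded pose from where the row before left it, along the tool's axes as they then stand; what a row does not reach is not made up. A row lasts 1/12 s, in which the tool goes at most 41.7 mm and 7.16 degrees, less where a joint would pass 70% of its speed; a pose out of reach is approached as far as the arm can. A call with a gripper value outside its range is refused whole. The fingers move at their own pace and stop on an object; the grip force is fixed at half the most. Time passes only in rows, so rows that do not move let the fingers close, or fill a call up. It gives the time, the measured TCP pose, the force, the opening and the grip force at its end, in the units of the state.
- telemetry.sense(): the state, without advancing time (a new reading comes with each control period).
- eyes.camera(name): name is "scene" or "top" or "wrist"; returns (picture, depth): 400x640x3 uint8, red, green, blue; 400x640 float32, m along the optical axis (not along the pixel's ray), 0 where there is no reading.
- eyes.camera_info(name): a dict with "camera_matrix" (3x3 intrinsics, pixels), "rvec" (rotation vector, rad) and "tvec" (3), from world to camera coordinates, as OpenCV has them; the wrist camera has in their place "tool_from_camera" (4x4, takes a point from camera to tool coordinates, whose origin is the TCP and whose axes are the flange's). Camera axes: x right, y down, z forward; pixel columns grow to the right and rows downward; lengths in m; the calibration is good to about 2 mm. A picture is of the moment at which its call begins: read the wrist's pose just before it. camera_info takes no time and is no camera call.
- order.sign_off(): hands the job in; it is judged then, once.
Trained networks look in the newest picture that a camera, given by its name, has taken for a name from the list of things; names that differ only in an ending like _2 or _b are one class to them, and where a whole thing is asked for, a point or a joint stands for the part that bears it (a point fixed in the world has none). Each returns a list of dicts, best first, with "confidence" (0 to 1); they miss things now and then, are a little off and sometimes report something else, mostly with a low value. They report only what shows in the picture. A call takes as long as a camera call. They do not tell look-alikes from the thing itself.
- eyes.spot_in(camera, target): "position" ([column, row] in pixels, amid what is visible of it).
- eyes.cut_out(camera, target): "pixels" (400x640 bool, what is visible of it) and "position" ([column, row] in pixels, amid what is visible of it).
- eyes.place_of(camera, target): "position" ([column, row] in pixels: a listed point, or the origin of a listed thing).
The state is a dict: "time_s": time; "joint_positions": joint angles; "qd": joint speeds; "joint_efforts": joint torques, N m; "position": TCP position; "eef_rot": TCP orientation; "contact_force": force on the tool from outside, world axes, zero at the start; "torque": the same for the moment, N m; "finger_gap": finger opening in m; "grasp_force": force on a finger pad.
Only numpy, scipy, OpenCV 4.12 (cv2) and the standard library are available. Lean on these libraries where they do the work, as an engineer would, in place of code of your own. Each camera call takes 0.05 s, during which the arm holds its last target. There are 200 camera calls.

TASK

The front feet of the heavy slab that carries the laboratory balance are to be changed, so its front edge has to stay up. The pry bar already lies over the fulcrum block with its claw under the slab: take the largest of the three knobbed steel weights, stand it upright in the middle of the bar's square foot plate, and ease weight and bar down together until the bar's end rests on the bench, so that the slab comes up gently without a jolt. Leave the weight standing on the plate to hold the slab up, with the slab otherwise where it was.

Things in the scene. Friction and masses are not known exactly. Their poses are not given: they have to be found in the camera images.
- big_weight: Largest of three plain steel cylinder weights with a knob on top: body 50 mm diameter, 55 mm tall; neck 12 mm diameter, 6 mm high; knob 22 mm diameter, 10 mm high; 0.88 kg; upright on the bench. Origin: centre of its underside; z up. The other two look alike but smaller (34 and 24 mm diameter, 51 and 36 mm tall in all) and are too light to raise the slab.
- pry_bar: Loose dark steel flat bar 300 x 30 x 6 mm over a fulcrum block, claw under the slab's front edge, plate end up towards the robot. Origin: underside on the fulcrum's ridge, 25 mm up, 57 mm from claw, 240 mm from plate end. Body x: along the bar to the claw, level at the start; z up. The bar slopes 6 degrees down to the claw; pressed down, it turns 12 degrees until its plate end is on the bench.
- plate (a point): Middle of the top of the flat square foot plate (80 x 80 x 4 mm) on the bar's robot-side end, 200 mm from the ridge. 56 mm above the bench at the start, 14 mm when the bar is down, x and y hardly changed; slopes 6 degrees up, then 6 down, towards the robot. Axes as the bar's body. It stays up until some 5 N press on it; the big weight alone carries it down, fast if let go.
- slab: Dark slab 240 x 300 x 30 mm on four rubber feet 34 mm tall, a white balance fixed on top, about 6 kg, loose, beyond the fulcrum. Origin: on the bench below the middle of its front edge; x points away from the pry bar, z up. With the bar down it is about 12 mm higher at the claw, tilted 0.06 rad on its rear feet.
Not all that is in view belongs to the job. What is shaped like the big_weight but purple is not meant.

How it is judged:
By the outcome, as a careful person would: the job done as asked, in the order asked, and still so for the second after the job is handed in, with the robot touching nothing.
It also fails if it takes over 43 s, if anything falls off the work surface, if the arm or the gripper's body presses on something with over 40 N, if the wrist force passes 120 N, or if a joint passes its speed limit or range.

## Working session

There is one attempt and no reset: what is moved stays moved. The work goes in short steps, Python scripts to look and compute and a tool call to move; the robot and the scene stay as the last step left them, time stands still between calls to the robot, and variables do not carry over. Pictures are saved under pics/ and viewed, at most 10 in all, crops included, and the job is handed in when it is done.

Besides the shell and the picture viewer there is one more tool, called as name(argument=value, ...), one argument or row to a line, values as JSON. step_arm: Moves the arm, as the interface text tells. Its arguments: {"type":"object","properties":{"increments":{"type":"array","items":{"type":"array"}}},"required":["increments"]}

```bash
mkdir -p pics; cat > h.py <<'E'
import numpy as np, cv2
from workcell import telemetry, eyes, order
def w2c(n):
    i=eyes.camera_info(n); K=np.array(i["camera_matrix"],float)
    if n=="wrist":
        s=telemetry.sense(); T=np.eye(4); T[:3,:3]=cv2.Rodrigues(np.array(s["eef_rot"],float))[0]; T[:3,3]=s["position"]
        return K,T@np.array(i["tool_from_camera"])
    T=np.eye(4); T[:3,:3]=cv2.Rodrigues(np.array(i["rvec"],float))[0]; T[:3,3]=np.ravel(i["tvec"])
    return K,np.linalg.inv(T)
def cloud(n,d):
    K,T=w2c(n); v,u=np.indices(d.shape)
    P=np.stack([(u-K[0,2])/K[0,0]*d,(v-K[1,2])/K[1,1]*d,d],-1)
    P=P@T[:3,:3].T+T[:3,3]; P[d==0]=np.nan
    return P
E
cat > a.py <<'E'
from h import *
for n in ("scene","top"):
    p,d=eyes.camera(n); cv2.imwrite(f"pics/{n}.png",p[...,::-1]); np.savez(f"{n}.npz",p=p,d=d)
    P=cloud(n,d); np.save(n+"_P.npy",P)
    for t in ("big_weight","pry_bar","plate","slab"):
        for r in eyes.cut_out(n,t)[:4]:
            m=r["pixels"]; q=P[m]; q=q[~np.isnan(q[:,0])]
            print(n,t,round(r["confidence"],2),np.round(r["position"]),m.sum(),np.round(np.median(q,0),3),np.round(np.percentile(q,2,0),3),np.round(np.percentile(q,98,0),3),p[m].mean(0).round())
s=telemetry.sense();print(s["time_s"],s["position"],s["eef_rot"])
E
python3 a.py
```

```text
scene big_weight 0.96 [421. 183.] 492 [0.531 0.284 0.049] [0.502 0.266 0.003] [0.544 0.311 0.071] [83. 83. 82.]
scene big_weight 0.87 [420. 155.] 386 [0.44  0.319 0.046] [0.416 0.302 0.004] [0.449 0.343 0.071] [63. 48. 74.]
scene big_weight 0.59 [457. 186.] 493 [0.566 0.377 0.05 ] [0.539 0.36  0.004] [0.579 0.405 0.072] [66. 49. 77.]
scene pry_bar 0.63 [304. 185.] 1649 [ 0.479 -0.017  0.046] [ 0.401 -0.05  -0.001] [0.642 0.025 0.059] [88. 89. 89.]
scene plate 0.65 [303. 179.] 1381 [ 0.475 -0.016  0.05 ] [ 0.404 -0.046  0.03 ] [0.637 0.024 0.059] [87. 88. 88.]
scene slab 0.92 [313. 300.] 16726 [ 0.829 -0.038  0.073] [ 0.675 -0.177  0.039] [0.91  0.112 0.131] [88. 88. 88.]
top big_weight 0.91 [179. 200.] 348 [0.548 0.371 0.054] [0.528 0.354 0.001] [0.574 0.4   0.073] [57. 31. 77.]
top big_weight 0.71 [199. 247.] 328 [0.421 0.314 0.055] [0.4   0.296 0.009] [0.445 0.343 0.074] [60. 31. 81.]
top big_weight 0.69 [211. 212.] 323 [0.514 0.279 0.055] [0.493 0.26  0.002] [0.538 0.306 0.074] [95. 95. 96.]
top pry_bar 0.93 [323. 230.] 1596 [ 0.473 -0.023  0.05 ] [ 0.4   -0.054  0.004] [0.66  0.019 0.061] [78. 79. 80.]
top plate 0.69 [322. 228.] 1595 [ 0.475 -0.023  0.05 ] [ 0.401 -0.054  0.001] [0.66  0.017 0.061] [78. 78. 80.]
top slab 0.84 [327. 119.] 8813 [ 0.768 -0.034  0.069] [ 0.667 -0.182  0.043] [0.902 0.108 0.132] [80. 80. 81.]
0.5 [ 0.14243801 -0.50527502  0.20256188] [-3.11192008e+00 -4.30229682e-01  3.30504011e-05]
```

```bash
python3 - <<'E'
from h import *
a=cv2.imread("pics/scene.png")[110:310,190:500]; b=cv2.imread("pics/top.png")[130:290,140:400]
cv2.imwrite("pics/c1.png",cv2.resize(a,None,fx=2.5,fy=2.5)); cv2.imwrite("pics/c2.png",cv2.resize(b,None,fx=3,fy=3))
P=np.load("top_P.npy");Z=np.load("scene_P.npy")
for nm,Q,c in(("grey top",P,(.516,.281)),("p1",P,(.421,.314)),("p2",P,(.548,.371)),("grey sc",Z,(.516,.281))):
    m=(np.hypot(Q[...,0]-c[0],Q[...,1]-c[1])<.04)
    for lo,hi in((.045,.06),(.066,.08)):
        q=Q[m&(Q[...,2]>lo)&(Q[...,2]<hi)]; print(nm,lo,len(q),q.mean(0).round(4),cv2.minEnclosingCircle(q[:,:2].astype(np.float32)), (q.max(0)+q.min(0))[:2]/2)
# plate & bar
for Q in (P,Z):
    m=(Q[...,0]>.39)&(Q[...,0]<.5)&(abs(Q[...,1])<.08)&(Q[...,2]>.04)&(Q[...,2]<.075)
    q=Q[m]; print("plate",len(q),cv2.minAreaRect(q[:,:2].astype(np.float32)),np.linalg.lstsq(np.c_[q[:,:2],np.ones(len(q))],q[:,2],rcond=None)[0])
    for x in np.arange(.39,.70,.02):
        q=Q[(abs(Q[...,0]-x)<.006)&(abs(Q[...,1]+.02)<.06)&(Q[...,2]>.015)]
        if len(q): print(x.round(2),len(q),q[:,1].min().round(4),q[:,1].max().round(4),np.median(q[:,2]).round(4))
E
```

```text
grey top 0.045 203 [0.5157 0.2831 0.0544] ((0.5171734094619751, 0.2843537926673889), 0.02514682710170746) [0.51631827 0.28454487]
grey top 0.066 52 [0.5171 0.2843 0.0708] ((0.5173841118812561, 0.28447720408439636), 0.01117002498358488) [0.51650497 0.28484434]
p1 0.045 213 [0.4217 0.3186 0.0548] ((0.4230100214481354, 0.32025444507598877), 0.02523791417479515) [0.42197183 0.31998114]
p1 0.066 53 [0.4226 0.32   0.0714] ((0.4229508340358734, 0.3204385042190552), 0.010992254130542278) [0.42337841 0.32048831]
p2 0.045 208 [0.5512 0.3759 0.0544] ((0.552195131778717, 0.37811461091041565), 0.025303149595856667) [0.55222396 0.37793159]
p2 0.066 49 [0.5518 0.3777 0.0711] ((0.5525157451629639, 0.3780728876590729), 0.010788255371153355) [0.55308734 0.37775448]
grey sc 0.045 206 [0.525  0.287  0.0537] ((0.5190547108650208, 0.2910476624965668), 0.02629554085433483) [0.51905474 0.28993121]
grey sc 0.066 55 [0.5201 0.2896 0.0699] ((0.5186964273452759, 0.28976935148239136), 0.011533569544553757) [0.51914242 0.28976225]
plate 924 ((0.4482402801513672, -0.018425211310386658), (0.07974931597709656, 0.102
[... 445 characters left out ...]
 -0.0733 0.0139 0.0216
0.67 226 -0.0793 0.0376 0.0602
0.69 177 -0.0777 0.0381 0.0635
plate 894 ((0.44889989495277405, -0.012104757130146027), (0.07999874651432037, 0.10300285369157791), 86.87799835205078) [-0.12546327  0.00783756  0.10897142]
0.41 118 -0.0495 0.0301 0.0572
0.43 115 -0.0504 0.0291 0.0551
0.45 120 -0.0522 0.0273 0.0528
0.47 127 -0.0535 0.0265 0.0509
0.49 47 -0.029 0.0005 0.0449
0.51 49 -0.0301 -0.0007 0.0433
0.53 49 -0.0318 -0.0015 0.0405
0.55 52 -0.0329 -0.0024 0.0387
0.57 53 -0.0335 -0.0042 0.0368
0.59 56 -0.0346 -0.0055 0.035
0.61 72 -0.0647 0.0218 0.0317
0.63 118 -0.0675 0.0207 0.0263
0.65 20 -0.038 0.0209 0.0298
0.67 129 -0.0788 0.0382 0.0633
0.69 37 -0.0381 0.0399 0.0641
```

View pics/c1.png

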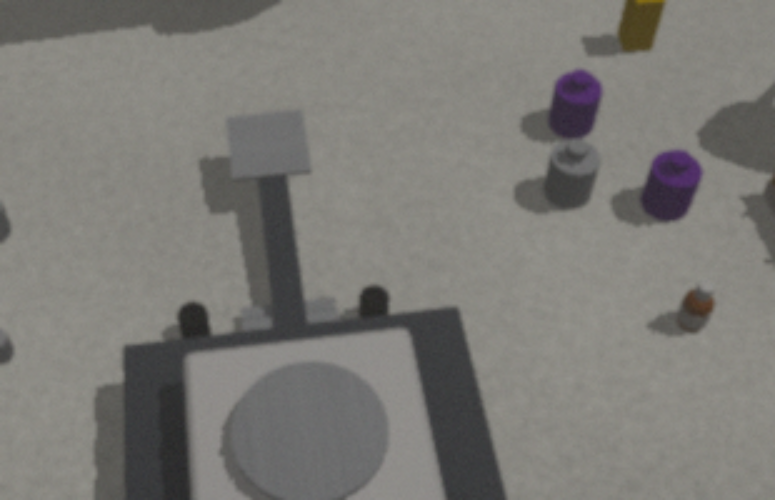

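View pics/c2.png

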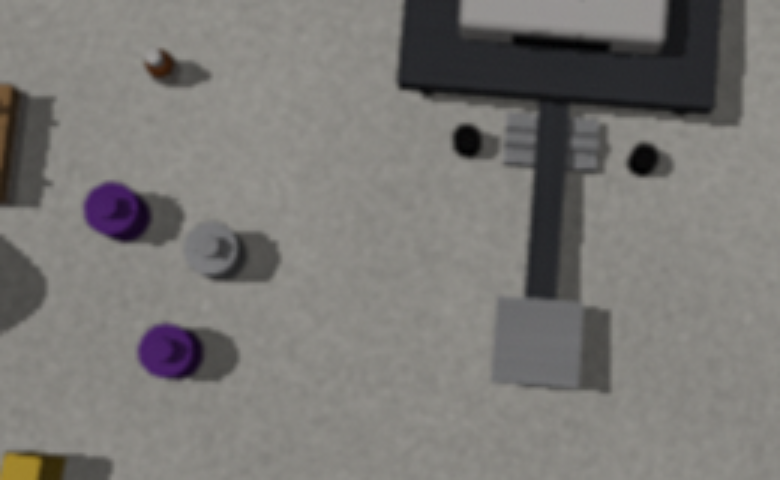

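Candidates for the big weight (top picture): grey (211,212), purple (179,200) and purple (199,247). The grey steel one fits: 50 mm body, 22 mm knob, top at 71 mm. In the scene crop it is at about (572,175), i.e. full-picture (421,183), and the purple ones are decoys. The plate is at scene (298,168), top (320,244), centre about (0.44, -0.015, 0.055), with the bar yawed about -3.7°.

step_arm(
  increments=[
    [[0.023, -0.026, 0], [0, 0, 0], 1],
    [[0.023, -0.026, 0], [0, 0, 0], 1],
    [[0.023, -0.026, 0], [0, 0, 0], 1],
    [[0.023, -0.026, 0], [0, 0, 0], 1],
    [[0.023, -0.026, 0], [0, 0, 0], 1],
  ],
)

```text
time_s: 0.92
position: [0.2181, -0.3475, 0.2026]
eef_rot: [3.112, 0.429, 0.0]
contact_force: [0.0, -0.2, 0.6]
finger_gap: 0.0858
grasp_force: 0.0
```

step_arm(
  increments=[
    [[0.023, -0.026, 0], [0, 0, 0], 1],
    [[0.023, -0.026, 0], [0, 0, 0], 1],
    [[0.023, -0.026, 0], [0, 0, 0], 1],
    [[0.023, -0.026, 0], [0, 0, 0], 1],
    [[0.023, -0.026, 0], [0, 0, 0], 1],
  ],
)

```text
time_s: 1.33
position: [0.2936, -0.1911, 0.2029]
eef_rot: [3.112, 0.429, 0.001]
contact_force: [0.4, 0.0, -0.6]
finger_gap: 0.0854
grasp_force: 0.0
```

```bash
cat >> h.py <<'E'
from scipy.spatial.transform import Rotation as Ro
def pose(x,y,z,psi,pitch=0,bar=-3.7):
    """tool-down pose with tool x at world yaw psi deg, then pitched (deg) about bar's body y"""
    R0=Ro.from_euler('z',psi,degrees=True)*Ro.from_euler('x',180,degrees=True)
    ax=Ro.from_euler('z',bar,degrees=True).apply([0,1,0])
    return np.array([x,y,z]),Ro.from_rotvec(np.radians(pitch)*ax)*R0
def delta(tgt,n=1):
    s=telemetry.sense(); R=Ro.from_rotvec(s["eef_rot"])
    d=R.inv().apply(tgt[0]-np.array(s["position"])); r=(R.inv()*tgt[1]).as_rotvec(degrees=True)
    # n rows following a straight line while turning evenly
    p0=np.array(s["position"]); Rp=R; pp=p0
    for k in range(1,n+1):
        pn=p0+(tgt[0]-p0)*k/n; Rn=R*Ro.from_rotvec(r*k/n,degrees=True)
        print(Rp.inv().apply(pn-pp).round(4).tolist(),(Rp.inv()*Rn).as_rotvec(degrees=True).round(2).tolist()); pp,Rp=pn,Rn
    return d,r
def st():
    s=telemetry.sense(); R=Ro.from_rotvec(s["eef_rot"]).as_matrix()
    print("t",round(s["time_s"],2),"p",np.round(s["position"],4),"psi",np.degrees(np.arctan2(R[1,0],R[0,0])).round(2),"z",R[:,2].round(3),"q",np.round(s["joint_positions"],2),"F",np.round(s["contact_force"],1),"gap",round(s["finger_gap"],4),"g",s["grasp_force"])
E
python3 -c "
from h import *
st()"
```

```text
t 1.33 p [ 0.2936 -0.1911  0.2029] psi 15.71 z [ 0.001 -0.    -1.   ] q [-0.58 -0.21 -0.36  1.42  0.    2.29] F [ 0.4  0.  -0.6] gap 0.0854 g 0.0
```

```bash
python3 -c "
from h import *
print(delta(pose(.517,.286,.2,176.3),25))
print(eyes.camera_info('wrist')['tool_from_camera'])"
```

```text
[0.0138, -0.016, 0.0001] [0.0, 0.0, -6.42]
[0.0155, -0.0143, 0.0001] [0.0, 0.0, -6.42]
[0.017, -0.0125, 0.0001] [0.0, 0.0, -6.42]
[0.0183, -0.0105, 0.0001] [0.0, 0.0, -6.42]
[0.0193, -0.0084, 0.0001] [0.0, 0.0, -6.42]
[0.0201, -0.0062, 0.0001] [0.0, 0.0, -6.42]
[0.0207, -0.0039, 0.0001] [0.0, 0.0, -6.42]
[0.021, -0.0016, 0.0001] [0.0, 0.0, -6.42]
[0.0211, 0.0008, 0.0001] [0.0, 0.0, -6.42]
[0.0208, 0.0032, 0.0001] [0.0, 0.0, -6.42]
[0.0204, 0.0055, 0.0001] [0.0, 0.0, -6.42]
[0.0196, 0.0077, 0.0001] [0.0, 0.0, -6.42]
[0.0186, 0.0099, 0.0001] [0.0, 0.0, -6.42]
[0.0174, 0.0119, 0.0001] [0.0, 0.0, -6.42]
[0.016, 0.0138, 0.0001] [0.0, 0.0, -6.42]
[0.0143, 0.0155, 0.0001] [0.0, 0.0, -6.42]
[0.0125, 0.017, 0.0001] [0.0, 0.0, -6.42]
[0.0105, 0.0183, 0.0001] [0.0, 0.0, -6.42]
[0.0084, 0.0193, 0.0001] [0.0, 0.0, -6.42]
[0.0062, 0.0201, 0.0001] [0.0, 0.0, -6.42]
[0.0039, 0.0207, 0.0001] [0.0, 0.0, -6.42]
[0.0016, 0.021, 0.0001] [0.0, 0.0, -6.42]
[-0.0008, 0.0211, 0.0001] [0.0, 0.0, -6.42]
[-0.0031, 0.0208, 0.0001] [0.0, 0.0, -6.42]
[-0.0054, 0.0204, 0.0001] [0.0, 0.0, -6.42]
(array([ 0.34427268, -0.39880049,  0.00284927]), array([ 7.15152026e-02,  4.75598054e-02, -1.60591232e+02]))
[[-7.88211750e-04 -9.59422407e-01 -2.81971671e-01  7.30070875e-02]
 [ 9.99999657e-01 -6.84448752e-04 -4.66486614e-04 -1.86913244e-04]
 [ 2.54562551e-04 -2.81971942e-01  9.59422618e-01 -1.72410602e-01]
 [ 0.00000000e+00  0.00000000e+00  0.00000000e+00  1.00000000e+00]]
```

step_arm(
  increments=[
    [[0.014, -0.016, 0], [0, 0, -6.4], 1],
    [[0.0155, -0.0145, 0], [0, 0, -6.4], 1],
    [[0.017, -0.0125, 0], [0, 0, -6.4], 1],
    [[0.018, -0.0105, 0], [0, 0, -6.4], 1],
    [[0.019, -0.0085, 0], [0, 0, -6.4], 1],
  ],
)

```text
time_s: 1.75
position: [0.338, -0.0961, 0.2028]
eef_rot: [2.869, 1.28, 0.001]
contact_force: [0.5, 0.0, -0.4]
finger_gap: 0.0856
grasp_force: 0.0
```

step_arm(
  increments=[
    [[0.02, -0.006, 0], [0, 0, -6.4], 1],
    [[0.0205, -0.004, 0], [0, 0, -6.4], 1],
    [[0.021, -0.0015, 0], [0, 0, -6.4], 1],
    [[0.021, 0.001, 0], [0, 0, -6.4], 1],
    [[0.021, 0.003, 0], [0, 0, -6.4], 1],
  ],
)

```text
time_s: 2.17
position: [0.3828, -0.0012, 0.2028]
eef_rot: [2.405, 2.021, 0.001]
contact_force: [-0.5, 0.0, 0.4]
finger_gap: 0.0855
grasp_force: 0.0
```

step_arm(
  increments=[
    [[0.0205, 0.0055, 0], [0, 0, -6.4], 1],
    [[0.0195, 0.0075, 0], [0, 0, -6.4], 1],
    [[0.0185, 0.01, 0], [0, 0, -6.4], 1],
    [[0.0175, 0.012, 0], [0, 0, -6.4], 1],
    [[0.016, 0.014, 0], [0, 0, -6.4], 1],
  ],
)

```text
time_s: 2.58
position: [0.4282, 0.0943, 0.2027]
eef_rot: [1.755, 2.605, 0.0]
contact_force: [0.3, -0.5, -0.4]
finger_gap: 0.0857
grasp_force: 0.0
```

step_arm(
  increments=[
    [[0.0145, 0.0155, 0], [0, 0, -6.4], 1],
    [[0.0125, 0.017, 0], [0, 0, -6.4], 1],
    [[0.0105, 0.018, 0], [0, 0, -6.4], 1],
    [[0.0085, 0.0195, 0], [0, 0, -6.4], 1],
    [[0.006, 0.02, 0], [0, 0, -6.4], 1],
  ],
)

```text
time_s: 3.0
position: [0.4735, 0.1893, 0.2026]
eef_rot: [0.969, 2.988, 0.0]
contact_force: [0.0, -0.5, 0.4]
finger_gap: 0.0852
grasp_force: 0.0
```

step_arm(
  increments=[
    [[0.004, 0.0205, 0], [0, 0, -6.4], 1],
    [[0.0015, 0.021, 0], [0, 0, -6.4], 1],
    [[-0.001, 0.021, 0], [0, 0, -6.4], 1],
    [[-0.003, 0.021, 0], [0, 0, -6.4], 1],
    [[-0.0055, 0.0205, 0], [0, 0, -6.4], 1],
  ],
)

```text
time_s: 3.42
position: [0.5191, 0.2843, 0.2026]
eef_rot: [0.108, 3.14, 0.0]
contact_force: [0.7, -0.2, -0.0]
finger_gap: 0.0856
grasp_force: 0.0
```

```bash
cat > w.py <<'E'
from h import *
import sys
st()
p,d=eyes.camera("wrist"); P=cloud("wrist",d); cv2.imwrite(f"pics/{sys.argv[1]}.png",p[...,::-1]); np.savez("w.npz",p=p,d=d,P=P)
c=np.array([float(sys.argv[2]),float(sys.argv[3])])
for lo,hi in((.045,.062),(.064,.08)):
    m=(np.hypot(P[...,0]-c[0],P[...,1]-c[1])<.04)&(P[...,2]>lo)&(P[...,2]<hi); q=P[m]
    if len(q): print(lo,len(q),q.mean(0).round(4),cv2.minEnclosingCircle(q[:,:2].astype(np.float32)),p[m].mean(0).round())
E
python3 w.py w1 .517 .286
```

```text
t 3.42 p [0.5191 0.2843 0.2026] psi 176.07 z [ 0.  0. -1.] q [ 0.5   0.25  0.12  1.43 -0.    0.57] F [ 0.7 -0.2 -0. ] gap 0.0856 g 0.0
0.045 1214 [0.5166 0.2914 0.0549] ((0.5188360810279846, 0.291409432888031), 0.02509061060845852) [100. 102. 102.]
0.064 329 [0.518  0.2914 0.0708] ((0.5184489488601685, 0.29124194383621216), 0.010948246344923973) [101. 104. 104.]
```

View pics/w1.png

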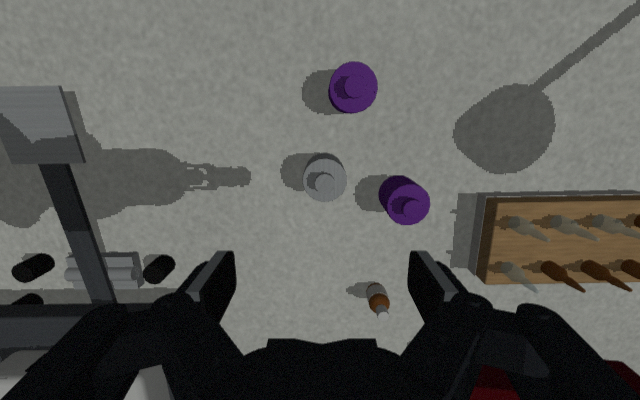

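The wrist view shows the grey weight at (324,180), the purple ones at (353,87) and (404,199), and the plate at top left (35,125).

```bash
python3 - <<'E'
from h import *
i=eyes.camera_info("wrist");print(np.round(i["camera_matrix"],1))
z=np.load("w.npz");P=z["P"];s=telemetry.sense()
R=Ro.from_rotvec(s["eef_rot"]).as_matrix(); Q=(P-np.array(s["position"]))@R
w=np.array([.5186,.2913,.07]);print("weight in tool",(w-s["position"])@R)
m=(abs(Q[...,2])<.03)&(np.hypot(Q[...,0],Q[...,1])<.1)
q=Q[m&(abs(Q[...,0])<.011)]
for sg in(-1,1):
    a=q[q[:,1]*sg>0]; print(sg,len(a),np.percentile(abs(a[:,1]),[1,5,50,95]).round(4),a[:,2].min(),a[:,2].max())
print(delta(pose(.5186,.2905,.022,176.3)))
# plate from wrist
m=(P[...,0]>.38)&(P[...,0]<.49)&(abs(P[...,1])<.08)&(P[...,2]>.04)&(P[...,2]<.075);q=P[m];print(len(q),q.min(0),q.max(0))
E
```

```text
[[292.5   0.  321.4]
 [  0.  292.5 201.8]
 [  0.    0.    1. ]]
weight in tool [0.00207014 0.00368376 0.13162733]Traceback (most recent call last):
  File "<stdin>", line 9, in <module>
    return _quantile_unchecked(
        a, q, axis, out, overwrite_input, method, keepdims, weights)
    return _ureduce(a,
                    func=_quantile_ureduce_func,
    ...<5 lines>...
                    overwrite_input=overwrite_input,
                    method=method)
    r = func(a, **kwargs)
    result = _quantile(arr,
                       quantiles=q,
    ...<2 lines>...
                       out=out,
                       weights=wgt)
    slices_having_nans = np.isnan(arr[-1, ...])
                                  ~~~^^^^^^^^^
IndexError: index -1 is out of bounds for axis 0 with size 0
```

```bash
python3 w.py w2 .517 .286; python3 - <<'E'
from h import *
z=np.load("w.npz");P=z["P"];s=telemetry.sense()
R=Ro.from_rotvec(s["eef_rot"]).as_matrix(); Q=(P-np.array(s["position"]))@R
m=(Q[...,2]<.03)&(Q[...,2]>-.05)&(np.hypot(Q[...,0],Q[...,1])<.09)
q=Q[m]; print(len(q), np.percentile(q,[1,50,99],0).round(3).tolist())
for sg in(-1,1):
    a=q[q[:,1]*sg>0]; print(sg,len(a),np.percentile(abs(a[:,1]),[0,2,50]).round(4)) if len(a) else 0
m=(P[...,0]>.38)&(P[...,0]<.49)&(abs(P[...,1])<.08)&(P[...,2]>.04)&(P[...,2]<.075);q=P[m];print(len(q),q.min(0),q.max(0)) 
E
```

```text
t 3.47 p [0.5204 0.2873 0.2016] psi 176.46 z [ 0.     0.002 -1.   ] q [0.5  0.26 0.12 1.43 0.   0.57] F [ 0.1  1.7 -0.9] gap 0.0853 g 0.0
0.045 1219 [0.5143 0.2864 0.0557] ((0.5165491700172424, 0.2863816022872925), 0.02514137513935566) [100. 103. 103.]
0.064 333 [0.5159 0.2864 0.0717] ((0.5163835287094116, 0.28627175092697144), 0.010905754752457142) [101. 104. 104.]
476 [[-0.012, -0.048, -0.05], [0.002, 0.043, -0.047], [0.01, 0.05, -0.043]]
-1 237 [0.0416 0.0418 0.0421]
1 239 [0.0428 0.043  0.0434]
5825 [ 0.394496   -0.05857065  0.04069844] [0.48998289 0.02802696 0.06201449]
```

```bash
python3 -c "
from h import *
print(delta(pose(.5167,.2863,.016,176.3)))"
```

```text
[0.0028, 0.0005, 0.1855] [0.01, -0.03, -0.32]
(array([0.00281882, 0.00047305, 0.18554705]), array([ 0.01102881, -0.03067512, -0.31950474]))
```

step_arm(
  increments=[
    [[0.003, 0.0005, 0.02], [0, 0, 0], 1],
    [[0, 0, 0.025], [0, 0, 0], 1],
    [[0, 0, 0.025], [0, 0, 0], 1],
    [[0, 0, 0.01], [0, 0, 0], 1],
    [[0, 0, 0], [0, 0, 0], 1],
  ],
)

```text
time_s: 3.93
position: [0.5141, 0.2827, 0.12]
eef_rot: [-0.118, -3.135, 0.004]
contact_force: [0.1, 0.1, 0.5]
finger_gap: 0.0856
grasp_force: 0.0
```

```bash
python3 w.py w3 .5167 .2863; python3 -c "
from h import *
print(delta(pose(.5167,.2863,.016,176.3)))"
```

```text
t 3.93 p [0.5141 0.2827 0.12  ] psi 175.68 z [-0.004 -0.003 -1.   ] q [ 0.5   0.26 -0.06  1.26 -0.    0.58] F [0.1 0.1 0.5] gap 0.0856 g 0.0
0.045 2063 [0.5152 0.2888 0.0575] ((0.5185062289237976, 0.2888422906398773), 0.02516050823032856) [96. 98. 98.]
0.064 608 [0.5173 0.2887 0.0735] ((0.5184306502342224, 0.28860190510749817), 0.011085360310971737) [97. 99. 99.]
[-0.0017, 0.0033, 0.106] [-0.08, -0.11, -0.61]
(array([-0.00168421,  0.00332564,  0.10597299]), array([-0.07683255, -0.10907159, -0.61283689]))
```

```bash
cat > t.py <<'E'
from h import *
import sys
i=eyes.camera_info("wrist");T=np.array(i["tool_from_camera"]);K=np.array(i["camera_matrix"])
S=[telemetry.sense()]
for k in range(3):
    p,d=eyes.camera("wrist"); S.append(telemetry.sense())
    v,u=np.indices(d.shape); Q=np.stack([(u-K[0,2])/K[0,0]*d,(v-K[1,2])/K[1,1]*d,d],-1)@T[:3,:3].T+T[:3,3]; Q[d==0]=np.nan
    g=np.nanmedian(Q[...,2][Q[...,2]>.05]) 
    h=g-Q[...,2]
    for lo,hi in((.045,.062),(.064,.08)):
        m=(np.hypot(Q[...,0],Q[...,1])<.045)&(h>lo)&(h<hi)&(Q[...,2]>.02)
        if m.sum()>20: print(lo,m.sum(),"tool xy",np.round(cv2.minEnclosingCircle(Q[m][:,:2].astype(np.float32))[0],4),"ground tool z",g.round(4))
for s in S: print(s["time_s"],np.round(s["position"],4),np.round(s["eef_rot"],4),np.round(s["joint_positions"],4))
E
python3 t.py
```

```text
0.045 1999 tool xy [-0.0021  0.0051] ground tool z 0.1209
0.064 580 tool xy [-0.002   0.0052] ground tool z 0.1209
0.045 1983 tool xy [-0.0013  0.0043] ground tool z 0.1222
0.064 576 tool xy [-0.0011  0.0044] ground tool z 0.1222
0.045 1976 tool xy [-0.0006  0.0042] ground tool z 0.1229
0.064 571 tool xy [-0.0008  0.0039] ground tool z 0.1229
3.9833 [0.515  0.2832 0.122 ] [-1.1810e-01 -3.1374e+00  2.0000e-03] [ 5.0290e-01  2.5670e-01 -5.6200e-02  1.2602e+00 -1.0000e-04  5.7820e-01]
4.0333 [0.5158 0.2838 0.1234] [1.1790e-01 3.1392e+00 1.0000e-04] [ 5.0300e-01  2.5600e-01 -5.4000e-02  1.2606e+00 -1.0000e-04  5.7800e-01]
4.0833 [0.5164 0.2841 0.1242] [1.1760e-01 3.1379e+00 1.4000e-03] [ 0.503   0.2556 -0.0528  1.2606 -0.      0.5779]
4.1333 [0.5167 0.2843 0.1245] [1.1750e-01 3.1371e+00 2.1000e-03] [ 0.503   0.2553 -0.0524  1.2604 -0.      0.5779]
```

step_arm(
  increments=[
    [[0, 0.0037, 0], [0, 0, 0], 1],
    [[0, 0, 0.02], [0, 0, 0], 1],
    [[0, 0, 0.02], [0, 0, 0], 1],
    [[0, 0, 0.01], [0, 0, 0], 1],
    [[0, 0, 0], [0, 0, 0], 1],
  ],
)

```text
time_s: 4.55
position: [0.515, 0.2873, 0.0708]
eef_rot: [-0.116, -3.137, 0.003]
contact_force: [0.3, -0.1, -0.6]
finger_gap: 0.0854
grasp_force: 0.0
```

step_arm(
  increments=[
    [[0, 0, 0.018], [0, 0, 0], 1],
    [[0, 0, 0.018], [0, 0, 0], 1],
    [[0, 0, 0.015], [0, 0, 0], 1],
    [[0, 0, 0.006], [0, 0, 0], 1],
    [[0, 0, 0], [0, 0, 0], 1],
  ],
)

```text
time_s: 4.97
position: [0.5157, 0.2875, 0.0151]
eef_rot: [-0.117, -3.138, 0.001]
contact_force: [-0.7, -0.2, 0.2]
finger_gap: 0.0854
grasp_force: 0.0
```

```bash
python3 t.py; python3 -c "
from h import *
st()"
```

```text
4.9667 [0.5157 0.2875 0.0151] [-1.1660e-01 -3.1381e+00  1.2000e-03] [ 0.5086  0.3106 -0.2253  1.0364  0.      0.5829]
5.0167 [0.5163 0.2878 0.0162] [0.1167 3.1394 0.    ] [ 0.5086  0.3098 -0.2239  1.037  -0.      0.5829]
5.0667 [0.5167 0.2881 0.0168] [1.1660e-01 3.1384e+00 1.0000e-03] [ 0.5086  0.3093 -0.2232  1.037  -0.      0.5829]
5.1167 [0.5169 0.2882 0.0171] [1.1660e-01 3.1377e+00 1.6000e-03] [ 0.5086  0.309  -0.2229  1.0369  0.      0.5829]
t 5.12 p [0.5169 0.2882 0.0171] psi 175.74 z [ 0.002  0.001 -1.   ] q [ 0.51  0.31 -0.22  1.04  0.    0.58] F [ 0.1 -0.2  0.1] gap 0.0851 g 0.0
  return np.nanmean(a, axis, out=out, keepdims=keepdims)
```

step_arm(
  increments=[
    [[0, 0, 0], [0, 0, 0], 0.5],
    [[0, 0, 0], [0, 0, 0], 0.4],
    [[0, 0, 0], [0, 0, 0], 0.3],
    [[0, 0, 0], [0, 0, 0], 0.3],
    [[0, 0, 0], [0, 0, 0], 0.3],
  ],
)

```text
time_s: 5.53
position: [0.5165, 0.2877, 0.0169]
eef_rot: [0.117, 3.138, 0.001]
contact_force: [-1.7, -2.4, 5.4]
finger_gap: 0.0469
grasp_force: 60.5
```

step_arm(
  increments=[
    [[0, 0, 0], [0, 0, 0], 0.3],
    [[0, 0, 0], [0, 0, 0], 0.3],
    [[0, 0, 0], [0, 0, 0], 0.3],
    [[0, 0, 0], [0, 0, 0], 0.3],
    [[0, 0, 0], [0, 0, 0], 0.3],
  ],
)

```text
time_s: 5.95
position: [0.5165, 0.2876, 0.0169]
eef_rot: [0.117, 3.138, 0.001]
contact_force: [-1.5, -1.4, 6.0]
finger_gap: 0.0471
grasp_force: 60.5
```

```bash
python3 -c "
from h import *
st()"
```

```text
t 5.95 p [0.5165 0.2876 0.0169] psi 175.73 z [ 0.001  0.    -1.   ] q [ 0.51  0.31 -0.22  1.04 -0.    0.58] F [-1.5 -1.4  6. ] gap 0.0471 g 60.494935512542725
```

step_arm(
  increments=[
    [[0, 0, -0.01], [0, 0, 0], 0.3],
    [[0, 0, -0.02], [0, 0, 0], 0.3],
    [[0, 0, -0.025], [0, 0, 0], 0.3],
    [[0, 0, -0.025], [0, 0, 0], 0.3],
    [[0, 0, -0.025], [0, 0, 0], 0.3],
  ],
)

```text
time_s: 6.37
position: [0.5148, 0.287, 0.1204]
eef_rot: [-0.116, -3.136, 0.003]
contact_force: [0.5, 0.2, -9.0]
finger_gap: 0.0469
grasp_force: 63.7
```

step_arm(
  increments=[
    [[0, 0, -0.025], [0, 0, 0], 0.3],
    [[0, 0, -0.01], [0, 0, 0], 0.3],
    [[0, 0, 0], [0, 0, 0], 0.3],
    [[0, 0, 0], [0, 0, 0], 0.3],
    [[0, 0, 0], [0, 0, 0], 0.3],
  ],
)

```text
time_s: 6.78
position: [0.515, 0.2871, 0.1532]
eef_rot: [-0.117, -3.136, 0.003]
contact_force: [0.3, -0.5, -9.6]
finger_gap: 0.047
grasp_force: 63.9
```

```bash
python3 - <<'E'
from h import *
i=eyes.camera_info("wrist");T=np.array(i["tool_from_camera"]);K=np.array(i["camera_matrix"])
st(); p,d=eyes.camera("wrist"); st()
v,u=np.indices(d.shape); Q=np.stack([(u-K[0,2])/K[0,0]*d,(v-K[1,2])/K[1,1]*d,d],-1)@T[:3,:3].T+T[:3,3]; Q[d==0]=np.nan
m=(abs(Q[...,0])<.06)&(abs(Q[...,1])<.06)&(Q[...,2]<.08)&(Q[...,2]>-.08)
q=Q[m]; h,e=np.histogram(q[:,2],30); print([(round(a,3),int(b)) for a,b in zip(e,h)])
np.save("Q.npy",Q)
cv2.imwrite("pics/g1.png",p[...,::-1])
E
```

```text
t 6.78 p [0.515  0.2871 0.1532] psi 175.74 z [-0.003 -0.002 -1.   ] q [0.51 0.26 0.01 1.33 0.   0.58] F [ 0.3 -0.5 -9.6] gap 0.047 g 63.90016436576843
t 6.83 p [0.5149 0.2871 0.1531] psi 175.75 z [-0.004 -0.002 -1.   ] q [0.51 0.26 0.01 1.33 0.   0.58] F [ 0.1 -0.9 -9.6] gap 0.0466 g 63.90276074409485
[(np.float64(-0.08), 710), (np.float64(-0.077), 360), (np.float64(-0.074), 202), (np.float64(-0.07), 648), (np.float64(-0.067), 280), (np.float64(-0.064), 321), (np.float64(-0.061), 310), (np.float64(-0.058), 1443), (np.float64(-0.055), 825), (np.float64(-0.051), 386), (np.float64(-0.048), 339), (np.float64(-0.045), 239), (np.float64(-0.042), 3007), (np.float64(-0.039), 2085), (np.float64(-0.036), 162), (np.float64(-0.032), 157), (np.float64(-0.029), 139), (np.float64(-0.026), 135), (np.float64(-0.023), 123), (np.float64(-0.02), 119), (np.float64(-0.017), 113), (np.float64(-0.013), 105), (np.float64(-0.01), 103), (np.float64(-0.007), 96), (np.float64(-0.004), 91), (np.float64(-0.001), 80), (np.float64(0.002), 89), (np.float64(0.006), 78), (np.float64(0.009), 70), (np.float64(0.012), 64)]
```

View pics/g1.png

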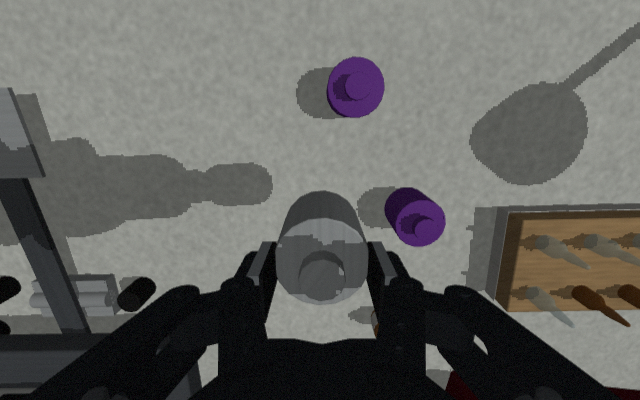

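The weight is held between the fingers, top face at (322,245), knob at (322,280); the purple ones were not touched. Next, its exact pose in the tool and the move to the plate.

```bash
cat > wt.py <<'E'
from h import *
def weight_in_tool(Q):
    m=(abs(Q[...,0])<.04)&(abs(Q[...,1])<.027)
    a=Q[m&(Q[...,2]>-.0445)&(Q[...,2]<-.036)]; k=Q[m&(Q[...,2]<-.054)&(Q[...,2]>-.06)&(np.hypot(Q[...,0],Q[...,1])<.02)]
    z0=np.median(a[:,2]); a=a[abs(a[:,2]-z0)<.002]
    c=np.linalg.lstsq(np.c_[a[:,:2],np.ones(len(a))],a[:,2],rcond=None)[0]
    print("top face z",z0.round(4),"slopes deg x,y",np.degrees(c[:2]).round(2),"knob",cv2.minEnclosingCircle(k[:,:2].astype(np.float32)),"face range",np.percentile(a,[1,99],0).round(4).tolist())
if __name__=="__main__":
    weight_in_tool(np.load("Q.npy"))
    print(delta(pose(.441,-.0145,.16,176.3),12)); st()
E
python3 wt.py
```

```text
top face z -0.039 slopes deg x,y [0.07 0.24] knob ((-0.0009507127106189728, 0.0006900344742462039), 0.011142566800117493) face range [[-0.0239, -0.0228, -0.0405], [0.0227, 0.024, -0.0373]]
[0.0043, -0.0255, -0.0005] [-0.01, -0.02, -0.05]
[0.0043, -0.0255, -0.0005] [-0.01, -0.02, -0.05]
[0.0043, -0.0255, -0.0005] [-0.01, -0.02, -0.05]
[0.0043, -0.0255, -0.0005] [-0.01, -0.02, -0.05]
[0.0044, -0.0255, -0.0005] [-0.01, -0.02, -0.05]
[0.0044, -0.0255, -0.0005] [-0.01, -0.02, -0.05]
[0.0044, -0.0255, -0.0005] [-0.01, -0.02, -0.05]
[0.0044, -0.0255, -0.0005] [-0.01, -0.02, -0.05]
[0.0044, -0.0255, -0.0006] [-0.01, -0.02, -0.05]
[0.0045, -0.0255, -0.0006] [-0.01, -0.02, -0.05]
[0.0045, -0.0255, -0.0006] [-0.01, -0.02, -0.05]
[0.0045, -0.0255, -0.0006] [-0.01, -0.02, -0.05]
(array([ 0.05135531, -0.30625183, -0.00603124]), array([-0.12916652, -0.19930619, -0.55366139]))
t 6.83 p [0.5149 0.2871 0.1531] psi 175.75 z [-0.004 -0.002 -1.   ] q [0.51 0.26 0.01 1.33 0.   0.58] F [ 0.1 -0.9 -9.6] gap 0.0466 g 63.90276074409485
```

step_arm(
  increments=[
    [[0.006, -0.02, 0], [0, 0, 0], 0.3],
    [[0.008, -0.03, 0], [0, 0, 0], 0.3],
    [[0.008, -0.03, 0], [0, 0, 0], 0.3],
    [[0.008, -0.03, 0], [0, 0, 0], 0.3],
    [[0.008, -0.03, 0], [0, 0, 0], 0.3],
  ],
)

```text
time_s: 7.25
position: [0.4661, 0.1495, 0.1537]
eef_rot: [-0.116, -3.137, 0.002]
contact_force: [1.0, 0.1, -8.5]
finger_gap: 0.0466
grasp_force: 64.2
```

step_arm(
  increments=[
    [[0.008, -0.03, 0], [0, 0, 0], 0.3],
    [[0.006, -0.02, 0], [0, 0, 0], 0.3],
    [[0, 0, 0], [0, 0, 0], 0.3],
    [[0, 0, 0], [0, 0, 0], 0.3],
    [[0, 0, 0], [0, 0, 0], 0.3],
  ],
)

```text
time_s: 7.67
position: [0.4498, 0.1021, 0.1548]
eef_rot: [-0.117, -3.138, -0.0]
contact_force: [0.7, 0.6, -8.0]
finger_gap: 0.0466
grasp_force: 64.6
```

```bash
python3 - <<'E'
from h import *
st(); p,d=eyes.camera("wrist"); P=cloud("wrist",d); st()
cv2.imwrite("pics/pl.png",p[...,::-1]); np.save("Pw.npy",P)
for Q,n in((P,"w"),(np.load("top_P.npy"),"t"),(np.load("scene_P.npy"),"s")):
    m=(Q[...,0]>.38)&(Q[...,0]<.4845)&(abs(Q[...,1]+.01)<.06)&(Q[...,2]>.043)&(Q[...,2]<.072)
    m=cv2.morphologyEx(m.astype(np.uint8),cv2.MORPH_OPEN,np.ones((5,5)))>0
    q=Q[m]
    c=np.linalg.lstsq(np.c_[q[:,:2],np.ones(len(q))],q[:,2],rcond=None)[0]
    r=cv2.minAreaRect(q[:,:2].astype(np.float32)); print(n,len(q),r,"slope deg",np.degrees(c[:2]),"z at c",c[:2]@r[0]+c[2])
    for x0,x1 in((.5,.53),(.53,.56),(.56,.59)):
        b=Q[(Q[...,0]>x0)&(Q[...,0]<x1)&(abs(Q[...,1]+.02)<.045)&(Q[...,2]>.028)&(Q[...,2]<.05)]
        print(len(b),((np.percentile(b[:,1],1)+np.percentile(b[:,1],99))/2).round(4) if len(b) else 0)
E
```

```text
t 7.67 p [0.4498 0.1021 0.1548] psi 175.72 z [-0.001  0.    -1.   ] q [ 0.22  0.01 -0.27  1.29  0.    0.3 ] F [ 0.7  0.6 -8. ] gap 0.0466 g 64.57186460494995
t 7.72 p [0.4501 0.1025 0.1549] psi 175.76 z [-0.001  0.    -1.   ] q [ 0.22  0.01 -0.27  1.29  0.    0.3 ] F [-0.3  0.1 -8.2] gap 0.0469 g 64.57192540168762
w 6924 ((0.4412105083465576, -0.014411058276891708), (0.08077169954776764, 0.08663491159677505), 86.78564453125) slope deg [-5.88242623  0.22307285] z at c 0.055639611790855206
728 -0.018
499 -0.0198
1 -0.0349
t 834 ((0.4391336739063263, -0.017880670726299286), (0.07974406331777573, 0.08375990390777588), 87.04297637939453) slope deg [-5.93358301  0.34635185] z at c 0.05516643821636758
118 -0.0224
107 -0.0247
107 -0.0246
s 818 ((0.4399164617061615, -0.011619988828897476), (0.07987247407436371, 0.08514156192541122), 86.61321258544922) slope deg [-6.19662444  0.41924592] z at c 0.05387496841213349
124 -0.0159
124 -0.0174
139 -0.0193
```

View pics/pl.png

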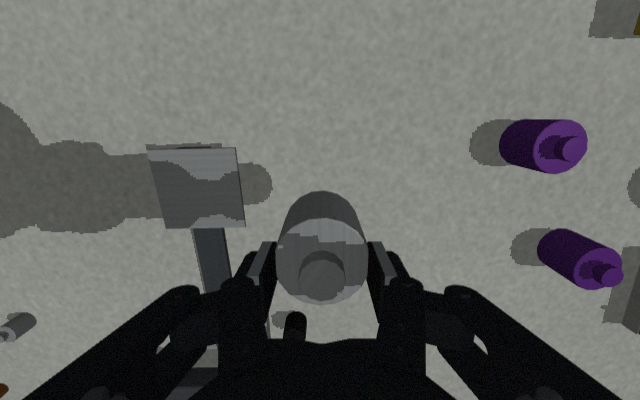

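The plate shows at (198,187) in the wrist view, with the bar running from (208,230) to (225,290). Next I refine its centre using points off the bar.

```bash
python3 - <<'E'
from h import *
for n in("Pw","top_P","scene_P"):
    Q=np.load(n+".npy"); q=Q[(Q[...,0]>.38)&(Q[...,0]<.5)&(abs(Q[...,1]+.01)<.06)&(Q[...,2]>.043)&(Q[...,2]<.072)]
    for it in range(3):
        c=np.linalg.lstsq(np.c_[q[:,:2],np.ones(len(q))],q[:,2],rcond=None)[0]; e=q[:,2]-q[:,:2]@c[:2]-c[2]; q=q[abs(e)<.0025]
    yaw=np.radians(-3.4); u=np.array([np.cos(yaw),np.sin(yaw)]); w=np.array([-u[1],u[0]])
    a=q[:,:2]@u; b=q[:,:2]@w; bm=(np.percentile(b,.5)+np.percentile(b,99.5))/2
    k=abs(b-bm)>.02; ar=np.percentile(a[k],[.5,99.5]); br=np.percentile(b,[.5,99.5])
    ctr=u*ar.mean()+w*br.mean(); print(n,len(q),"size",np.ptp(ar).round(4),np.ptp(br).round(4),"ctr",ctr.round(4),"z",(c[:2]@ctr+c[2]).round(4))
    # edge yaw: left/right edges
    L=[];
    for x in np.arange(ar[0]+.008,ar[1]-.008,.006):
        s=b[abs(a-x)<.003]; L.append((x,s.min(),s.max()))
    L=np.array(L); print("yaw corr",np.degrees(np.polyfit(L[:,0],L[:,1],1)[0]).round(2),np.degrees(np.polyfit(L[:,0],L[:,2],1)[0]).round(2))
st(); print(delta(pose(.4385,-.0145,.11,176.3,0,-3.5)))
E
```

```text
Pw 6718 size 0.0789 0.0797 ctr [ 0.4385 -0.0141] z 0.056
yaw corr 0.12 0.28
top_P 627 size 0.0789 0.0791 ctr [ 0.4381 -0.0179] z 0.055
yaw corr 1.91 -0.31
scene_P 708 size 0.0799 0.0791 ctr [ 0.4388 -0.0115] z 0.0539
yaw corr 0.15 -0.01
t 7.72 p [0.4501 0.1025 0.1549] psi 175.76 z [-0.001  0.    -1.   ] q [ 0.22  0.01 -0.27  1.29  0.    0.3 ] F [-0.3  0.1 -8.2] gap 0.0469 g 64.57192540168762
[0.0028, -0.1175, 0.0449] [0.0, -0.05, -0.54]
(array([ 0.00284729, -0.11752322,  0.04486327]), array([ 0.0046453 , -0.05181934, -0.53562558]))
```

```bash
cat > bar.py <<'E'
from h import *
C=np.array([.4385,-.0144,.0555]); YAW=-3.3
u=np.array([np.cos(np.radians(YAW)),np.sin(np.radians(YAW)),0]); Z=np.array([0,0,1.])
def n(a): return np.sin(a)*u+np.cos(a)*Z
a6=np.radians(6)
Pv=C+.2*np.cos(a6)*u-.2*np.sin(a6)*Z-.010*n(a6)
def tgt(deg,gap=0,b=.016):
    a=np.radians(deg); p=Pv-.2*np.cos(a)*u+.2*np.sin(a)*Z+(.010+b+gap)*n(a)
    return p,pose(0,0,0,180+YAW,deg,YAW)[1]
E
python3 -c "
from bar import *
print(Pv); st(); print(delta(tgt(6,.03),9)); print(tgt(6)[0],tgt(-6)[0])"
```

```text
[ 0.63603101 -0.02578957  0.02464909]
t 7.72 p [0.4501 0.1025 0.1549] psi 175.76 z [-0.001  0.    -1.   ] q [ 0.22  0.01 -0.27  1.29  0.    0.3 ] F [-0.3  0.1 -8.2] gap 0.0469 g 64.57192540168762
[-0.0002, -0.013, 0.006] [0.01, 0.66, -0.1]
[-0.0003, -0.013, 0.006] [0.01, 0.66, -0.1]
[-0.0003, -0.013, 0.006] [0.01, 0.66, -0.1]
[-0.0004, -0.013, 0.006] [0.01, 0.66, -0.1]
[-0.0004, -0.013, 0.0059] [0.01, 0.66, -0.1]
[-0.0004, -0.013, 0.0059] [0.01, 0.66, -0.1]
[-0.0005, -0.013, 0.0059] [0.01, 0.66, -0.1]
[-0.0005, -0.013, 0.0059] [0.01, 0.66, -0.1]
[-0.0006, -0.013, 0.0059] [0.01, 0.66, -0.1]
(array([-0.00196091, -0.11734565,  0.05361093]), array([ 0.0538106 ,  5.94806342, -0.93451029]))
[ 0.44016968 -0.01449627  0.07141235] [ 0.43474322 -0.01418339  0.02960097]
```

step_arm(
  increments=[
    [[-0.0002, -0.013, 0.006], [0, 0.66, -0.1], 0.3],
    [[-0.0003, -0.013, 0.006], [0, 0.66, -0.1], 0.3],
    [[-0.0003, -0.013, 0.006], [0, 0.66, -0.1], 0.3],
    [[-0.0004, -0.013, 0.006], [0, 0.66, -0.1], 0.3],
    [[-0.0004, -0.013, 0.006], [0, 0.66, -0.1], 0.3],
  ],
)

```text
time_s: 8.13
position: [0.4468, 0.0375, 0.1248]
eef_rot: [-0.098, -3.082, -0.003]
contact_force: [1.0, -0.8, -9.3]
finger_gap: 0.0469
grasp_force: 64.7
```

step_arm(
  increments=[
    [[-0.0004, -0.013, 0.006], [0, 0.66, -0.1], 0.3],
    [[-0.0005, -0.013, 0.006], [0, 0.66, -0.1], 0.3],
    [[-0.0005, -0.013, 0.006], [0, 0.66, -0.1], 0.3],
    [[-0.0006, -0.013, 0.006], [0, 0.66, -0.1], 0.3],
    [[0, 0, 0], [0, 0, 0], 0.3],
  ],
)

```text
time_s: 8.55
position: [0.4435, -0.0158, 0.0997]
eef_rot: [-0.09, -3.034, -0.004]
contact_force: [-0.5, 0.4, -9.0]
finger_gap: 0.0473
grasp_force: 64.8
```

step_arm(
  increments=[
    [[0, 0, 0], [0, 0, 0], 0.3],
    [[0, 0, 0], [0, 0, 0], 0.3],
    [[0, 0, 0], [0, 0, 0], 0.3],
    [[0, 0, 0], [0, 0, 0], 0.3],
    [[0, 0, 0], [0, 0, 0], 0.3],
  ],
)

```text
time_s: 8.97
position: [0.4436, -0.0142, 0.1018]
eef_rot: [-0.088, -3.038, -0.006]
contact_force: [-0.1, 0.4, -8.6]
finger_gap: 0.0468
grasp_force: 64.8
```

```bash
python3 -c "
from bar import *
st(); print(delta(tgt(6,.03))); print(delta(tgt(6,0)))
p,d=eyes.camera('wrist'); Pw=cloud('wrist',d); cv2.imwrite('pics/hov.png',p[...,::-1]); np.save('Ph.npy',Pw)
p,d=eyes.camera('scene'); P=cloud('scene',d); np.save('scene_h.npy',P); cv2.imwrite('pics/hs.png',cv2.resize(p[110:270,220:400,::-1],None,fx=3.3,fy=3.3))
for Q in (Pw,P):
    k=Q[(np.hypot(Q[...,0]-.445,Q[...,1]+.0125)<.02)&(Q[...,2]>.145)&(Q[...,2]<.165)]; print(len(k),k.mean(0) if len(k) else 0)
    q=Q[(Q[...,0]>.38)&(Q[...,0]<.5)&(abs(Q[...,1]+.01)<.07)&(Q[...,2]>.043)&(Q[...,2]<.072)]; print(q.min(0),q.max(0))
"
```

```text
t 8.97 p [ 0.4436 -0.0142  0.1018] psi 176.7 z [-0.102  0.007 -0.995] q [-0.03  0.09 -0.31  1.28  0.    0.02] F [-0.1  0.4 -8.6] gap 0.0468 g 64.79014992713928
[0.0002, -0.0005, 0.0005] [0.05, 0.1, 0.0]
(array([ 0.00019192, -0.00049169,  0.00053271]), array([0.05340158, 0.10472631, 0.00172549]))
[0.0002, -0.0005, 0.0305] [0.05, 0.1, 0.0]
(array([ 0.00024676, -0.00051965,  0.03053264]), array([0.05340158, 0.10472631, 0.00172549]))
1898 [ 0.44817016 -0.01392011  0.15576216]
[ 0.3963807  -0.05587251  0.05127785] [0.46747305 0.02688139 0.06162068]
69 [ 0.45267468 -0.0113079   0.15283769]
[ 0.39655624 -0.05353006  0.04328806] [0.49991007 0.03025269 0.06123744]
```

View pics/hov.png

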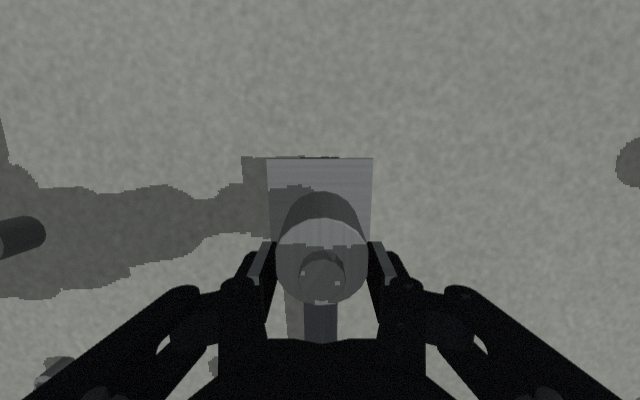

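View pics/hs.png

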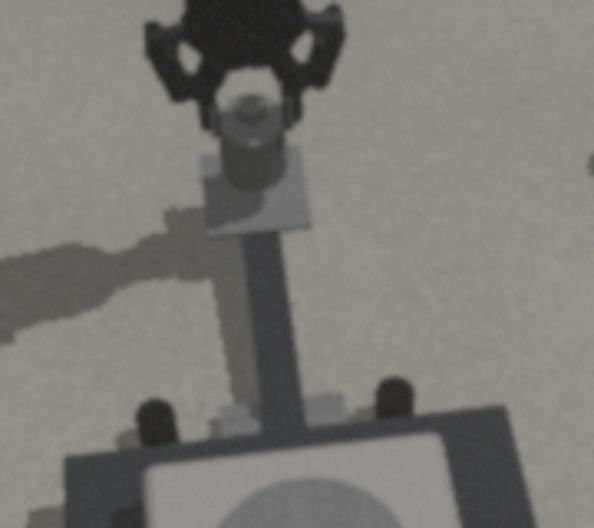

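The weight hovers 30 mm above the plate and centred on it: wrist plate columns 267-372, weight 278-366. Lowering now.

step_arm(
  increments=[
    [[0, 0, 0.005], [0, 0, 0], 0.3],
    [[0, 0, 0.007], [0, 0, 0], 0.3],
    [[0, 0, 0.007], [0, 0, 0], 0.3],
    [[0, 0, 0.004], [0, 0, 0], 0.3],
    [[0, 0, 0.002], [0, 0, 0], 0.3],
  ],
)

```text
time_s: 9.48
position: [0.4398, -0.0145, 0.0753]
eef_rot: [-0.089, -3.035, -0.006]
contact_force: [-0.7, -0.6, -9.7]
finger_gap: 0.0467
grasp_force: 64.9
```

step_arm(
  increments=[
    [[0, 0, 0], [0, 0, 0], 0.3],
    [[0, 0, 0], [0, 0, 0], 0.3],
    [[0, 0, 0.001], [0, 0, 0], 0.3],
    [[0, 0, 0.001], [0, 0, 0], 0.3],
    [[0, 0, 0], [0, 0, 0], 0.3],
  ],
)

```text
time_s: 9.9
position: [0.4407, -0.0146, 0.0746]
eef_rot: [-0.089, -3.037, -0.006]
contact_force: [0.4, 0.5, -8.7]
finger_gap: 0.0468
grasp_force: 64.9
```

step_arm(
  increments=[
    [[0, 0, 0.0007], [0, 0, 0], 0.3],
    [[0, 0, 0.0007], [0, 0, 0], 0.3],
    [[0, 0, 0.0006], [0, 0, 0], 0.3],
    [[0, 0, 0], [0, 0, 0], 0.3],
    [[0, 0, 0], [0, 0, 0], 0.3],
  ],
)

```text
time_s: 10.32
position: [0.4403, -0.0145, 0.0726]
eef_rot: [-0.089, -3.037, -0.006]
contact_force: [-0.0, -0.6, -7.8]
finger_gap: 0.0471
grasp_force: 64.9
```

```bash
python3 -c "
from bar import *
st(); print(delta(tgt(6,0)))"
```

```text
t 10.32 p [ 0.4403 -0.0145  0.0726] psi 176.65 z [-0.103  0.007 -0.995] q [-0.04  0.09 -0.37  1.21  0.    0.02] F [-0.  -0.6 -7.8] gap 0.0471 g 64.86730813980103
[0.0, -0.0, 0.0012] [0.05, 0.06, -0.05]
(array([ 2.81399296e-05, -1.35576754e-06,  1.18056548e-03]), array([ 0.05373741,  0.05588982, -0.05410093]))
```

step_arm(
  increments=[
    [[0, 0, 0.0006], [0, 0, 0], 0.3],
    [[0, 0, 0.0006], [0, 0, 0], 0.3],
    [[0, 0, 0], [0, 0, 0], 0.3],
    [[0, 0, 0], [0, 0, 0], 0.3],
    [[0, 0, 0], [0, 0, 0], 0.3],
  ],
)

```text
time_s: 10.73
position: [0.4404, -0.0145, 0.0715]
eef_rot: [-0.089, -3.037, -0.006]
contact_force: [0.5, -0.0, -7.5]
finger_gap: 0.0469
grasp_force: 65.0
```

step_arm(
  increments=[
    [[0, 0, 0.0005], [0, 0, 0], 0.3],
    [[0, 0, 0.0005], [0, 0, 0], 0.3],
    [[0, 0, 0], [0, 0, 0], 0.3],
    [[0, 0, 0], [0, 0, 0], 0.3],
    [[0, 0, 0], [0, 0, 0], 0.3],
  ],
)

```text
time_s: 11.15
position: [0.4403, -0.0145, 0.0707]
eef_rot: [-0.089, -3.037, -0.006]
contact_force: [-1.4, 0.2, -2.6]
finger_gap: 0.0464
grasp_force: 65.5
```

```bash
python3 -c "
from bar import *
st(); print(delta(tgt(6,0)))"
```

```text
t 11.15 p [ 0.4403 -0.0145  0.0707] psi 176.65 z [-0.103  0.007 -0.995] q [-0.04  0.09 -0.37  1.21  0.    0.02] F [-1.4  0.2 -2.6] gap 0.0464 g 65.48017501831055
[0.0002, -0.0, -0.0007] [0.06, 0.09, -0.05]
(array([ 1.70726209e-04, -3.42388999e-05, -6.67699839e-04]), array([ 0.05732957,  0.08710676, -0.04991888]))
```

Contact made: the load on the wrist fell from 8.6 to 2.6 N. Next is a constant twist about the ridge.

```bash
python3 -c "
from bar import *
for a in (6,0,-5.7):
    p,R=tgt(a,0,.0153); q,S=tgt(a-.3,0,.0153); print(R.inv().apply(q-p).round(5),(R.inv()*S).as_rotvec(degrees=True).round(3))
print(tgt(-6,0,.0153)[0])"
```

```text
[0.00013 0.      0.00105] [-0.  -0.3  0. ]
[0.00013 0.      0.00105] [-0.  -0.3 -0. ]
[0.00013 0.      0.00105] [-0.  -0.3 -0. ]
[ 0.43481626 -0.0141876   0.0289048 ]
```

step_arm(
  increments=[
    [[0.0001, 0, 0.001], [0, -0.3, 0], 0.3],
    [[0.0001, 0, 0.001], [0, -0.3, 0], 0.3],
    [[0.0001, 0, 0.001], [0, -0.3, 0], 0.3],
    [[0.0001, 0, 0.001], [0, -0.3, 0], 0.3],
    [[0.0001, 0, 0.001], [0, -0.3, 0], 0.3],
  ],
)

```text
time_s: 11.57
position: [0.4391, -0.0145, 0.0655]
eef_rot: [-0.09, -3.064, -0.005]
contact_force: [-0.8, 0.5, -1.6]
finger_gap: 0.0465
grasp_force: 65.6
```

step_arm(
  increments=[
    [[0.0001, 0, 0.001], [0, -0.3, 0], 0.3],
    [[0.0001, 0, 0.001], [0, -0.3, 0], 0.3],
    [[0.0001, 0, 0.001], [0, -0.3, 0], 0.3],
    [[0.0001, 0, 0.001], [0, -0.3, 0], 0.3],
    [[0.0001, 0, 0.001], [0, -0.3, 0], 0.3],
  ],
)

```text
time_s: 11.98
position: [0.4381, -0.0144, 0.0604]
eef_rot: [-0.091, -3.089, -0.004]
contact_force: [-2.0, -0.0, -0.8]
finger_gap: 0.0467
grasp_force: 65.7
```

```bash
python3 -c "
from bar import *
st(); print(delta(tgt(3,0,.0153)))"
```

```text
t 11.98 p [ 0.4381 -0.0144  0.0604] psi 176.64 z [-0.051  0.004 -0.999] q [-0.03  0.05 -0.44  1.13  0.    0.02] F [-2.  -0.  -0.8] gap 0.0467 g 65.65313816070557
[0.0002, 0.0, 0.0] [0.05, 0.07, -0.06]
(array([1.85931237e-04, 2.87082614e-05, 3.09314426e-05]), array([ 0.04836308,  0.07278377, -0.05806809]))
```

step_arm(
  increments=[
    [[0.0001, 0, 0.001], [0, -0.3, 0], 0.3],
    [[0.0001, 0, 0.0011], [0, -0.3, 0], 0.3],
    [[0.0001, 0, 0.001], [0, -0.3, 0], 0.3],
    [[0.0001, 0, 0.0011], [0, -0.3, 0], 0.3],
    [[0.0002, 0, 0.001], [0, -0.3, 0], 0.3],
  ],
)

```text
time_s: 12.4
position: [0.4373, -0.0143, 0.0552]
eef_rot: [-0.091, -3.115, -0.002]
contact_force: [-2.2, 1.1, -1.2]
finger_gap: 0.0466
grasp_force: 65.7
```

step_arm(
  increments=[
    [[0.0001, 0, 0.001], [0, -0.3, 0], 0.3],
    [[0.0001, 0, 0.0011], [0, -0.3, 0], 0.3],
    [[0.0001, 0, 0.001], [0, -0.3, 0], 0.3],
    [[0.0001, 0, 0.0011], [0, -0.3, 0], 0.3],
    [[0.0002, 0, 0.001], [0, -0.3, 0], 0.3],
  ],
)

```text
time_s: 12.82
position: [0.4367, -0.0143, 0.05]
eef_rot: [0.092, 3.139, 0.001]
contact_force: [-3.0, -0.1, 0.3]
finger_gap: 0.047
grasp_force: 65.7
```

step_arm(
  increments=[
    [[0.0001, 0, 0.001], [0, -0.3, 0], 0.3],
    [[0.0001, 0, 0.0011], [0, -0.3, 0], 0.3],
    [[0.0001, 0, 0.001], [0, -0.3, 0], 0.3],
    [[0.0001, 0, 0.0011], [0, -0.3, 0], 0.3],
    [[0.0002, 0, 0.001], [0, -0.3, 0], 0.3],
  ],
)

```text
time_s: 13.23
position: [0.4362, -0.0142, 0.0448]
eef_rot: [0.091, 3.113, 0.0]
contact_force: [-3.7, 0.2, -0.1]
finger_gap: 0.0467
grasp_force: 65.7
```

step_arm(
  increments=[
    [[0.0001, 0, 0.001], [0, -0.3, 0], 0.3],
    [[0.0001, 0, 0.0011], [0, -0.3, 0], 0.3],
    [[0.0001, 0, 0.001], [0, -0.3, 0], 0.3],
    [[0.0001, 0, 0.0011], [0, -0.3, 0], 0.3],
    [[0.0002, 0, 0.001], [0, -0.3, 0], 0.3],
  ],
)

```text
time_s: 13.65
position: [0.4358, -0.0142, 0.0396]
eef_rot: [0.091, 3.087, -0.001]
contact_force: [-3.5, -0.1, -0.2]
finger_gap: 0.0467
grasp_force: 65.8
```

```bash
python3 -c "
from bar import *
st(); print(delta(tgt(-3,0,.0153))); print(delta(tgt(-6,0,.0153)))"
```

```text
t 13.65 p [ 0.4358 -0.0142  0.0396] psi 176.64 z [ 0.054 -0.002 -0.999] q [-0.03 -0.03 -0.57  0.98 -0.    0.03] F [-3.5 -0.1 -0.2] gap 0.0467 g 65.76671361923218
[0.0005, -0.0, 0.0001] [0.04, 0.08, -0.06]
(array([ 4.80003850e-04, -1.05654598e-05,  1.06215102e-04]), array([ 0.0432372 ,  0.07817043, -0.06082241]))
[0.0015, -0.0, 0.0106] [0.04, -2.92, -0.06]
(array([ 1.54433273e-03, -1.96121913e-05,  1.06066334e-02]), array([ 0.04163474, -2.92182915, -0.06194009]))
```

step_arm(
  increments=[
    [[0.0002, 0, 0.001], [0, -0.3, 0], 0.3],
    [[0.0002, 0, 0.0011], [0, -0.3, 0], 0.3],
    [[0.0002, 0, 0.001], [0, -0.3, 0], 0.3],
    [[0.0002, 0, 0.0011], [0, -0.3, 0], 0.3],
    [[0.0002, 0, 0.001], [0, -0.3, 0], 0.3],
  ],
)

```text
time_s: 14.07
position: [0.4353, -0.0142, 0.0344]
eef_rot: [0.09, 3.06, -0.002]
contact_force: [-2.4, 0.1, -0.5]
finger_gap: 0.0465
grasp_force: 65.8
```

step_arm(
  increments=[
    [[0.0001, 0, 0.001], [0, -0.3, 0], 0.3],
    [[0.0001, 0, 0.0011], [0, -0.3, 0], 0.3],
    [[0.0001, 0, 0.001], [0, -0.3, 0], 0.3],
    [[0.0001, 0, 0.001], [0, -0.2, 0], 0.3],
    [[0, 0, 0], [0, 0, 0], 0.3],
  ],
)

```text
time_s: 14.48
position: [0.4353, -0.0142, 0.0309]
eef_rot: [0.089, 3.04, -0.003]
contact_force: [-5.9, -0.1, 5.4]
finger_gap: 0.0465
grasp_force: 66.6
```

```bash
python3 -c "
from bar import *
st(); print(delta(tgt(-6,0,.0153)))"
```

```text
t 14.48 p [ 0.4353 -0.0142  0.0309] psi 176.64 z [ 0.1   -0.005 -0.995] q [-0.03 -0.07 -0.63  0.91 -0.    0.03] F [-5.9 -0.1  5.4] gap 0.0465 g 66.615389585495
[0.0006, -0.0, 0.002] [0.04, -0.28, -0.06]
(array([ 6.42507270e-04, -4.51631031e-05,  1.95988446e-03]), array([ 0.04255383, -0.28077265, -0.06117274]))
```

step_arm(
  increments=[
    [[0.0003, 0, 0.0006], [0, -0.15, 0], 0.3],
    [[0.0003, 0, 0.0006], [0, -0.1, 0], 0.3],
    [[0, 0, 0], [0, 0, 0], 0.3],
    [[0, 0, 0], [0, 0, 0], 0.3],
    [[0, 0, 0], [0, 0, 0], 0.3],
  ],
)

```text
time_s: 14.9
position: [0.4354, -0.0142, 0.0308]
eef_rot: [0.089, 3.035, -0.003]
contact_force: [-8.6, -0.6, 14.1]
finger_gap: 0.047
grasp_force: 67.4
```

```bash
python3 -c "
from bar import *
st(); print(delta(tgt(-6,0,.0153)))
for n in ('scene','top','wrist'):
    p,d=eyes.camera(n); P=cloud(n,d); np.save('d_'+n+'.npy',P)
    q=P[(P[...,0]>.38)&(P[...,0]<.474)&(abs(P[...,1]+.01)<.07)&(P[...,2]>.006)&(P[...,2]<.021)]
    e=q[q[:,0]<.40+.006]; print(n,len(q),q.min(0).round(4),q.max(0).round(4),'end z',np.median(e[:,2]) if len(e) else 0)
    if n=='scene':
        for A in (P,np.load('scene_P.npy')):
            print([np.nanmedian(A[...,2][(abs(A[...,0]-x)<.01)&(abs(A[...,1]-.08)<.02)&(A[...,2]>.055)&(A[...,2]<.1)]).round(4) for x in(.69,.72,.85,.88)])
"
```

```text
t 14.9 p [ 0.4354 -0.0142  0.0308] psi 176.64 z [ 0.105 -0.005 -0.994] q [-0.03 -0.07 -0.63  0.9  -0.    0.03] F [-8.6 -0.6 14.1] gap 0.047 g 67.40404486656189
[0.0008, -0.0, 0.0018] [0.04, 0.04, -0.06]
(array([ 7.89761013e-04, -3.63977915e-05,  1.79394035e-03]), array([ 0.04071243,  0.04337669, -0.06263866]))
scene 334 [ 0.3933 -0.0533  0.0065] [0.474  0.0294 0.0209] end z 0.009131407304310613
[np.float64(0.0757), np.float64(0.074), np.float64(0.0663), np.float64(0.0645)]
[np.float64(0.0633), np.float64(0.0633), np.float64(0.0635), np.float64(0.0636)]
top 2 [0.3808 0.0558 0.0064] [0.4259 0.0571 0.0077] end z 0.0076972590780763905
wrist 6040 [ 0.3946 -0.0551  0.0061] [0.4532 0.0273 0.021 ] end z 0.011157477625704765
```

The bar's end is on the bench (z no longer changes, force rises) and the slab front is up 12.4 mm. I relieve the preload, then release.

step_arm(
  increments=[
    [[0.0004, 0, -0.0006], [0, 0, 0], 0.3],
    [[0.0004, 0, -0.0006], [0, 0, 0], 0.3],
    [[0, 0, 0], [0, 0, 0], 0.3],
    [[0, 0, 0], [0, 0, 0], 0.3],
    [[0, 0, 0], [0, 0, 0], 0.3],
  ],
)

```text
time_s: 15.47
position: [0.4352, -0.0142, 0.0309]
eef_rot: [0.089, 3.035, -0.003]
contact_force: [0.9, -0.5, 2.6]
finger_gap: 0.0471
grasp_force: 66.0
```

```bash
python3 -c "
from h import *
st()"
```

```text
t 15.47 p [ 0.4352 -0.0142  0.0309] psi 176.64 z [ 0.105 -0.005 -0.994] q [-0.03 -0.07 -0.63  0.9  -0.    0.03] F [ 0.9 -0.5  2.6] gap 0.0471 g 65.98140835762024
```

step_arm(
  increments=[
    [[0, 0, 0], [0, 0, 0], 0.58],
    [[0, 0, 0], [0, 0, 0], 0.62],
    [[0, 0, 0], [0, 0, 0], 0.68],
    [[0, 0, 0], [0, 0, 0], 0.76],
    [[0, 0, 0], [0, 0, 0], 0.85],
  ],
)

```text
time_s: 15.88
position: [0.4334, -0.0141, 0.0299]
eef_rot: [0.089, 3.038, -0.003]
contact_force: [-0.4, -0.5, 0.2]
finger_gap: 0.072
grasp_force: 0.0
```

step_arm(
  increments=[
    [[0, 0, 0], [0, 0, 0], 1],
    [[0, 0, 0], [0, 0, 0], 1],
    [[0, 0, 0], [0, 0, 0], 1],
    [[0, 0, 0], [0, 0, 0], 1],
    [[0, 0, 0], [0, 0, 0], 1],
  ],
)

```text
time_s: 16.3
position: [0.4338, -0.0141, 0.0302]
eef_rot: [0.089, 3.037, -0.003]
contact_force: [-0.3, -0.8, 0.0]
finger_gap: 0.0853
grasp_force: 0.0
```

```bash
python3 -c "
from h import *
st(); p,d=eyes.camera('wrist'); cv2.imwrite('pics/rel.png',p[...,::-1])"
```

```text
t 16.3 p [ 0.4338 -0.0141  0.0302] psi 176.64 z [ 0.103 -0.005 -0.995] q [-0.03 -0.07 -0.64  0.91 -0.    0.03] F [-0.3 -0.8  0. ] gap 0.0853 g 0.0
```

View pics/rel.png

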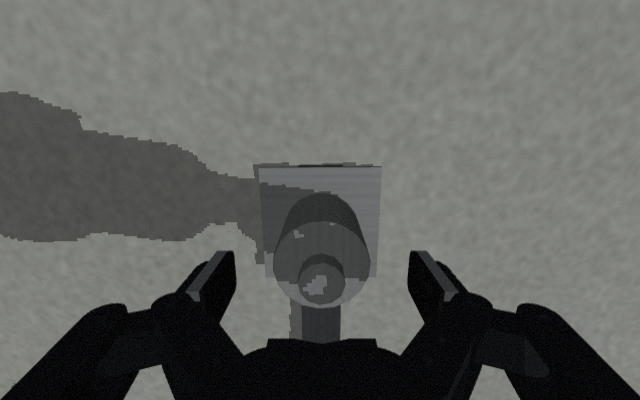

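The weight stands free and centred on the plate (weight at (321,260), plate columns 258-382), and the fingers are clear. Retreating along the tool axis.

step_arm(
  increments=[
    [[0, 0, -0.005], [0, 0, 0], 1],
    [[0, 0, -0.015], [0, 0, 0], 1],
    [[0, 0, -0.02], [0, 0, 0], 1],
    [[0, 0, -0.025], [0, 0, 0], 1],
    [[0, 0, -0.025], [0, 0, 0], 1],
  ],
)

```text
time_s: 16.77
position: [0.4239, -0.0136, 0.1208]
eef_rot: [0.089, 3.038, -0.003]
contact_force: [1.3, 0.2, 0.0]
finger_gap: 0.0855
grasp_force: 0.0
```

step_arm(
  increments=[
    [[0, 0, -0.025], [0, 0, 0], 1],
    [[0, 0, -0.025], [0, 0, 0], 1],
    [[0, 0, -0.02], [0, 0, 0], 1],
    [[0, 0, -0.01], [0, 0, 0], 1],
    [[0, 0, 0], [0, 0, 0], 1],
  ],
)

```text
time_s: 17.18
position: [0.4174, -0.0133, 0.2018]
eef_rot: [0.089, 3.033, -0.003]
contact_force: [1.0, 0.3, 0.2]
finger_gap: 0.0855
grasp_force: 0.0
```

step_arm(
  increments=[
    [[0.03, 0, 0], [0, 0, 0], 1],
    [[0.03, 0, 0], [0, 0, 0], 1],
    [[0.02, 0, 0], [0, 0, 0], 1],
    [[0, 0, 0], [0, 0, 0], 1],
    [[0, 0, 0], [0, 0, 0], 1],
  ],
)

```text
time_s: 17.6
position: [0.3361, -0.0085, 0.1901]
eef_rot: [0.089, 3.038, -0.003]
contact_force: [0.7, -0.6, 0.2]
finger_gap: 0.0855
grasp_force: 0.0
```

```bash
python3 -c "
from h import *
st(); p,d=eyes.camera('scene'); P=cloud('scene',d); A=np.load('scene_P.npy')
cv2.imwrite('pics/end.png',cv2.resize(p[90:330,180:500,::-1],None,fx=2.3,fy=2.3))
for Q in (A,P): print([np.nanmedian(Q[...,2][(abs(Q[...,0]-x)<.01)&(abs(Q[...,1]-.08)<.02)&(Q[...,2]>.055)&(Q[...,2]<.1)]).round(4) for x in(.69,.72,.85,.88)])
for Q in (A,P):
    q=Q[(Q[...,0]>.62)&(Q[...,0]<.8)&(abs(Q[...,1]+.03)<.2)&(Q[...,2]>.055)&(Q[...,2]<.085)]; print(np.percentile(q,[.5,99.5],0).round(4).tolist())
q=P[(P[...,0]>.38)&(P[...,0]<.475)&(abs(P[...,1]+.01)<.05)]
w=q[q[:,2]>.025]; pl=q[(q[:,2]<.021)&(q[:,2]>.005)]; k=q[q[:,2]>.078]
print('knob',k.mean(0).round(4),'plate',np.percentile(pl,[1,99],0).round(4).tolist())
"
```

```text
t 17.6 p [ 0.3361 -0.0085  0.1901] psi 176.64 z [ 0.102 -0.005 -0.995] q [-0.02 -0.33 -0.47  1.32 -0.    0.04] F [ 0.7 -0.6  0.2] gap 0.0855 g 0.0
[np.float64(0.0633), np.float64(0.0633), np.float64(0.0635), np.float64(0.0636)]
[np.float64(0.0758), np.float64(0.0739), np.float64(0.0663), np.float64(0.0647)]
[[0.6642, -0.1789, 0.0592], [0.7993, 0.1215, 0.0667]]
[[0.6632, -0.1789, 0.0663], [0.799, 0.1213, 0.0788]]
knob [ 0.4342 -0.0108  0.0831] plate [[0.399, -0.0519, 0.0082], [0.4747, 0.0286, 0.0206]]
```

View pics/end.png

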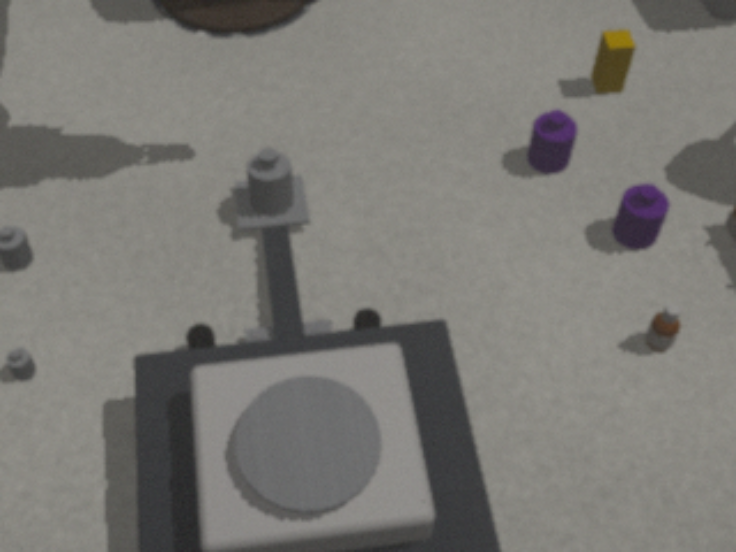

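The weight stands centred on the plate (270,185), the bar is down, and the slab front is up 12.5 mm without having shifted. The two smaller steel weights at the left, (14,248) and (20,365), were not touched.

```bash
python3 -c "
from h import *
print(order.sign_off())"
```

```text
the job is handed in; nothing more can be done
None
```

The job is handed in at about 17.7 s: the big weight stands upright and centred on the foot plate, the bar's end is on the bench, the slab's front edge is up about 12.5 mm and otherwise where it was, and the arm is clear.

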